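Hook the loose shelf arm into the slotted post and press it down until it locks

TASK

One post of the small drying rack has lost its shelf arm: lift the steel arm out of the wooden cradle, hook its two tabs into the two slots of the empty post and push it down past the spring catch until it sits fully home on its sprung seat and locked. The slotted sheet is clamped at some height of its own, so find the slots and push by feel, never harder than about 25 N, leave the arm hanging there by itself, and do not disturb the jar, the pot or the roll of tape.

Things in the scene. Friction and masses are not known exactly. Their poses are not given: they have to be found in the camera images.
- shelf_arm: loose steel shelf arm, 8 mm plate (thickness along y), about 0.2 kg, upright in the cradle. Origin: mid-thickness on its rear shoulder edge (which comes against the post), at its lower end; x towards the post, z up. In mm: top bar x -120..0, z 84..112, with a nib to z 120 at the front end; rear upright x -24..0, z 0..112, cut back to x -8 at z 36..74; a brace
- grip_point (a point): point on the arm's top edge at x -46, z 112 mm of the arm, near its centre of mass; a good place to grip the top bar from above, across its 8 mm thickness. In the cradle the bar is free of the forks from x -90 to -26. Push the arm down here or nearer the post: farther out, leverage multiplies the forces on the post
- tabs_mid (a point): point on the arm at x 0, z 61 mm, midway between its two hooked tabs. In the arm's frame, mm: necks x 0..7.5, z 20..32 and 90..102; behind each a hook x 7.5..13.5 hanging 16 lower (z 4..32 and 74..102). Between them, in the cut-back, a ridge with 30 degree flanks, tip at x -0.5, z 60.5
- post_free: the empty grey post, fixed, left or right of the other; 40 mm wide (y), 36 deep, 180 tall. Origin: centre of its front face, at its foot (12 mm above the bench); x into the post, z up. Its bare metal front sheet (6 mm, hollow behind) carries slots, catch and seat and is clamped 4 to 22 mm above its lowest position; it stays put. Heights below are for the lowest position: add that unknown lift
- slots (a point): fixed point of the post at z 98 mm on its face: middle between the slots were the sheet lowest (the lift, 4 to 22, is not in it). Slots: 11 mm wide, z 47..78 and 117..148 + lift. The tabs enter with the arm's origin at z 44.5 + lift (1.5 mm spare above, below, each side), till the shoulder meets the face (arm x -1.5 to 0), then the arm goes 17.5 mm down: necks rest on the slots' lower ends
- catch (a joint): sprung roller in the sheet, 8 mm thick, 14 wide, standing 4 mm out of the face at z 91 mm + lift. 0 = out, grows as pressed in (m, to 0.007); 6.6 N plus 0.6 N per mm. The arm's ridge meets it 7 to 10 mm below entry height and passes its crest only 3 to 4 mm above home: 8 to 22 N down with the seat. Then the roller bears on the ridge's upper flank and locks the arm
- seat (a joint): sprung seat button on the front of the sheet, 12 x 13 mm, under the arm's rear upright (x -14..-2 of the post), top at z 32 mm + lift. 0 = up, grows as the arm presses it down (m): 0.005 when the arm is fully home and bottoms hard; 2.5 N plus 0.2 N per mm. It lifts an arm that is not locked
- post_used: the other, equal post, fixed, which carries a fixed arm, same size as the loose one; its own sheet is lifted 13 mm. Origin and axes as for the empty post; the posts stand 180 mm apart
- rack_base: the rack's wooden base board under both posts, 130 x 300 x 12 mm, fixed; origin at the centre of its underside, x as the posts' x, y along the board
- cradle: fixed wooden cradle that holds the loose arm. Origin: centre of the underside, axes as the arm's, whose origin stands at x 50, z 10 mm. Base board 150 x 70 x 10 mm; rear fork x 26..50, to z 45; front fork x -62..-42, to z 108; forks 40 mm wide with 12 mm gaps for the arm. It lifts straight up and is clear when raised 40 mm
- jar: bystander: pigment jar with screw lid, 48 x 48 x 78 mm, origin at the centre of its underside; to be left alone
- pot: bystander: low splashed paint pot, 71 x 71 x 43 mm, origin at the centre of its underside; to be left alone
- tape: bystander: roll of masking tape lying flat, 98 x 96 x 25 mm, origin at the centre of its underside; to be left alone

How it is judged (in metres and radians):
On the way, in this order (a step that is already met when the one before it is completed fails the run):
1. the arm is lifted clear out of the cradle (z of shelf_arm in the frame of cradle above 0.05 m), for 0.1 s.
2. both tabs are through the slots of the empty post, before the arm is down (x of shelf_arm in the frame of post_free between -0.004 and 0.004 m and y of shelf_arm in the frame of post_free between -0.004 and 0.004 m and z of shelf_arm in the frame of post_free between 0.044 and 0.072 m).
At the end, for the whole second after the job is handed in: the arm hangs at rest, locked in the empty post: seat button pressed at least 3.3 of its 5 mm, arm's origin 27 to 53 mm above the post's, shoulder within 4 mm of the face (3 mm beyond it), centred within 4 mm, upright within 0.05 rad, square within 0.10 rad, slower than 0.02 m/s (value of joint seat above 0.0033 m and z of shelf_arm in the frame of post_free between 0.027 and 0.053 m and x of shelf_arm in the frame of post_free between -0.004 and 0.003 m and y of shelf_arm in the frame of post_free between -0.004 and 0.004 m and angle between the z axis of shelf_arm and the z axis of post_free, either way round below 0.05 rad and angle between the x axis of shelf_arm and the x axis of post_free, either way round below 0.1 rad and linear speed of shelf_arm below 0.02 m/s); the robot touches nothing.
It fails at once if the shelf arm is pushed on the empty post so hard that their contact forces add up to more than 80 N (a 25 N push makes up to about 70 N there by leverage) (contact force between shelf_arm and post_free above 80 N).
It fails at once if the jar is moved by more than 15 mm (distance of jar from where it was at the start of the episode above 0.015 m).
It fails at once if the pot is moved by more than 15 mm (distance of pot from where it was at the start of the episode above 0.015 m).
It fails at once if the roll of tape is moved by more than 15 mm (distance of tape from where it was at the start of the episode above 0.015 m).
It also fails if it takes over 69 s, if anything falls off the work surface, if the arm or the gripper's body presses on something with over 40 N, if the wrist force passes 120 N, or if a joint passes its speed limit or range.

ROBOT

A 6-joint arm with a two-finger parallel gripper is mounted at the origin on a cart in front of the work surface, level with it; the furniture and walls round the work are solid. World frame = base frame: x ahead of the robot, y to its left, z up, the work surface at z = 0. Lengths are in mm, angles in rad, forces in N, time in s.
With the tool pointing down it reaches from about 350 to 975 mm from the base axis. Payload 7.1 kg.
Tool frame: the origin (TCP) lies between the finger pads; the fingertips stand 19 mm ahead of it and the grasp point (between the pads) is the TCP (ctrl.tcp_to_tips is the distance from the TCP to the fingertips, in mm); z points along the fingers, y is the line along which they close (so a half turn about z gives the same grasp; the last joint's range is limited). The gripper opens to 88 mm and grips with 3 to 60 N. Pads are 20 mm wide; open, the fingers measure 115 mm over their backs; the gripper's body (75 mm by 178 mm) begins 61 mm behind the grasp point.
Start: joints at [1.1, 0.423, 1.63, -0, 1.089, -0.019], TCP at [272.834, 562.287, 241.675] pointing down, gripper open.
Joint ranges: [-3, 3], [-0.9, 2.11], [0.09, 2.58], [-1.31, 4.45], [0.11, 2.69], [-2.54, 2.54]. Speed limits (rad/s): [2.39, 2.39, 3.01, 3.14, 3.14, 3.14].

INTERFACE

Orientations are given as a rotation vector (axis times angle).
In Python, from workcell import status, optics, ctrl gives the robot as it stands. The module is installed in compiled form; this text tells all that it offers.
- The arm moves only by the shell command python3 -m inch 'ROWS'. ROWS is JSON, a list that holds one entry, the list of rows, each a list of 7 numbers: the shift along the tool's x, y, z in mm, then the turn, a rotation vector about the tool's x, y, z in rad, then the opening in per cent of the stroke, from 0 (shut) to 100 (fully open). A call has 1 to 20 rows; each row is the pose to reach, as a shift and turn from the pose commanded when the call began, along the tool's axes at that moment; what a row does not reach only later rows make up. A row lasts 1/10 s, in which the tool goes at most 50 mm and 8.59 degrees, less where a joint would pass 70% of its speed; a pose out of reach is approached as far as the arm can. A call with a gripper value outside its range is refused whole. The fingers move at their own pace and stop on an object; the grip force is fixed at half the most. Time passes only in rows, so rows that repeat a pose let the fingers close. It gives the time, the measured TCP pose, the force, the opening and the grip force at its end, in the units of the state.
- status.get_obs(): the state, without advancing time (a new reading comes with each control period).
- optics.get_image(name): name is "scene" or "top" or "wrist"; returns a dict with "frame" (384x512x3 uint8, red, green, blue), "fx", "fy", "cx", "cy" (pixels), "rvec" (rotation vector, rad) and "tvec" (3), from world to camera coordinates, as OpenCV has them; the wrist camera has in their place "hand_eye" (4x4, takes a point from camera to tool coordinates, whose origin is the TCP and whose axes are the flange's). Camera axes: x right, y down, z forward; pixel columns grow to the right and rows downward; lengths in mm; the calibration is good to about 2 mm. A picture is of the moment at which its call begins: read the wrist's pose just before it. There is no depth.
- ctrl.close_job(): hands the job in; it is judged then, once.
The state is a dict: "t": time; "qpos": joint angles; "qvel": joint speeds; "joint_torque": joint torques, N m; "ee_pos": TCP position; "orientation": TCP orientation; "ft_force": force on the tool from outside, world axes, zero at the start; "moment": the same for the moment, N m; "width": finger opening in mm; "grasp_force": force on a finger pad.
Only numpy, scipy, OpenCV 4.12 (cv2) and the standard library are available. Lean on these libraries where they do the work, as an engineer would, in place of code of your own. Each camera call takes 0.05 s, during which the arm holds its last target. There are 200 camera calls.

## Working session

There is one attempt and no reset: what is moved stays moved. The work goes in short steps, Python scripts to look and compute and a shell command to move; the robot and the scene stay as the last step left them, time stands still between calls to the robot, and variables do not carry over. Pictures are saved under pics/ and viewed, at most 10 in all, crops included, and the job is handed in when it is done.

```bash
mkdir -p pics; python3 - <<'E'
from workcell import status, optics, ctrl
import cv2,pickle
o=status.get_obs();print(o)
d={}
for n in("scene","top"):
    i=optics.get_image(n);d[n]=i
    cv2.imwrite(f"pics/{n}.png",cv2.resize(i["frame"][:,:,::-1],(800,600),interpolation=cv2.INTER_CUBIC))
    print({k:v for k,v in i.items() if k!="frame"})
pickle.dump(d,open("d.pkl","wb"))
E
```

```text
{'t': 0.0, 'qpos': array([ 1.09999884e+00,  4.23888267e-01,  1.63067007e+00,  2.63891889e-05,
        1.08857534e+00, -1.89869956e-02]), 'qvel': array([-0.00153298, -0.00117241,  0.0015274 , -0.00061836,  0.00071915,
        0.00064358]), 'joint_torque': array([-1.81349558e-03, -5.44598687e+01, -2.73674262e+01,  6.42594974e-02,
        2.29084067e-02, -1.98706016e-04]), 'ee_pos': array([272.6017882 , 561.84517067, 240.87988237]), 'orientation': array([-7.03611051e-01, -3.06137887e+00,  2.33921829e-03]), 'ft_force': array([-0.04995349,  0.70484395,  0.20027557]), 'moment': array([-0.02845061, -0.0050959 , -0.00830295]), 'grasp_force': 0.0, 'width': 87.79652978947091}
{'fx': 460.255383383984, 'fy': 460.255383383984, 'cx': 255.89565190083906, 'cy': 194.84691606707034, 'rvec': array([ 2.21738316, -0.45047461,  0.23437603]), 'tvec': array([-534.85669468,  176.18881347, 1141.24449546])}
{'fx': 403.4806585560891, 'fy': 403.4806585560891, 'cx': 252.17046881775386, 'cy': 190.67180907194984, 'rvec': array([ 2.17656443, -2.174903  ,  0.06570134]), 'tvec': array([ -47.18290793,  589.13396303, 1014.5916932 ])}
```

View pics/scene.png

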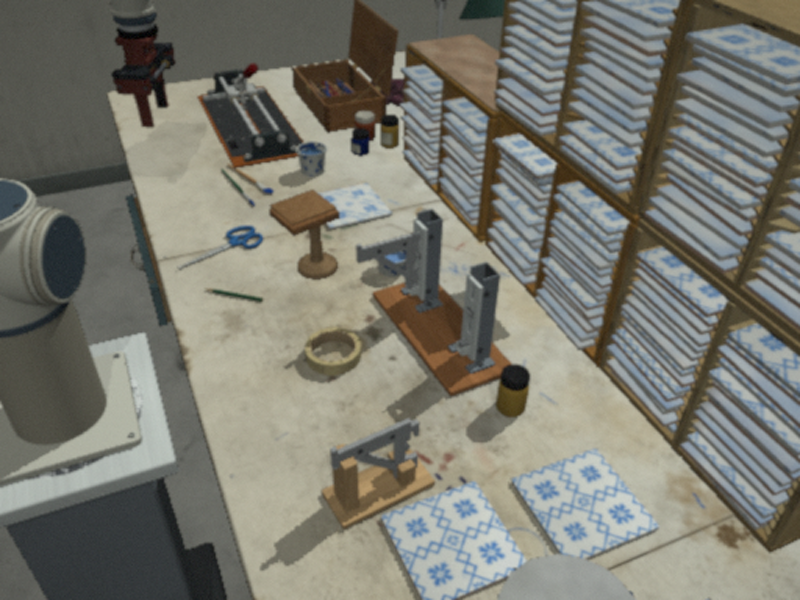

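View pics/top.png

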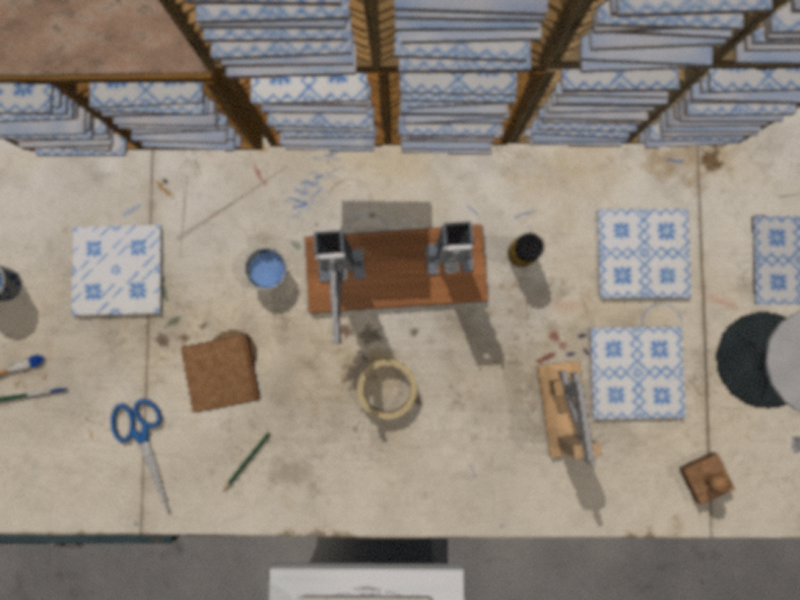

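The views show the cradle and arm at top (568,410) and scene (375,465). The free post is at top (457,245) and scene (480,315). The used post is at top (330,255), the jar at (526,248), the tape at (387,390) and the pot at (266,268). I'll enlarge and measure.

```bash
cat > h.py <<'E'
import numpy as np,cv2,pickle
from scipy.spatial.transform import Rotation as R
def back(i,u,v,z):   # pixel -> world at height z
    M=R.from_rotvec(i["rvec"]).as_matrix();c=-M.T@i["tvec"]
    d=M.T@np.array([(u-i["cx"])/i["fx"],(v-i["cy"])/i["fy"],1]);return c+d*(z-c[2])/d[2]
def proj(i,p): return cv2.projectPoints(np.float64([p]),i["rvec"],i["tvec"],np.array([[i["fx"],0,i["cx"]],[0,i["fy"],i["cy"]],[0,0,1]]),None)[0].ravel()
E
python3 - <<'E'
from h import *
d=pickle.load(open("d.pkl","rb"))
t=d["top"];s=d["scene"]
def crop(f,x0,y0,w,h,k): return cv2.resize(f[y0:y0+h,x0:x0+w,::-1],(w*k,h*k),interpolation=cv2.INTER_CUBIC)
A=crop(t["frame"],185,120,200,180,4)
cv2.imwrite("pics/tc.png",A)
B=crop(s["frame"],195,125,150,215,1)
cv2.imwrite("pics/sc.png",cv2.resize(s["frame"][125:345,190:360,::-1],(459,594),interpolation=cv2.INTER_CUBIC))
print(proj(t,(272,562,240)),proj(s,(272,562,240)))
for n,u,v,z in[("cam",256,192,0)]:
  print(back(t,u,v,z),back(s,u,v,z))
E
```

```text
[-55.04192117 341.03711403] [98.44200707 69.14872622]
[587.33111696 -56.45030918   0.        ] [611.44509705  65.78486054   0.        ]
```

View pics/tc.png

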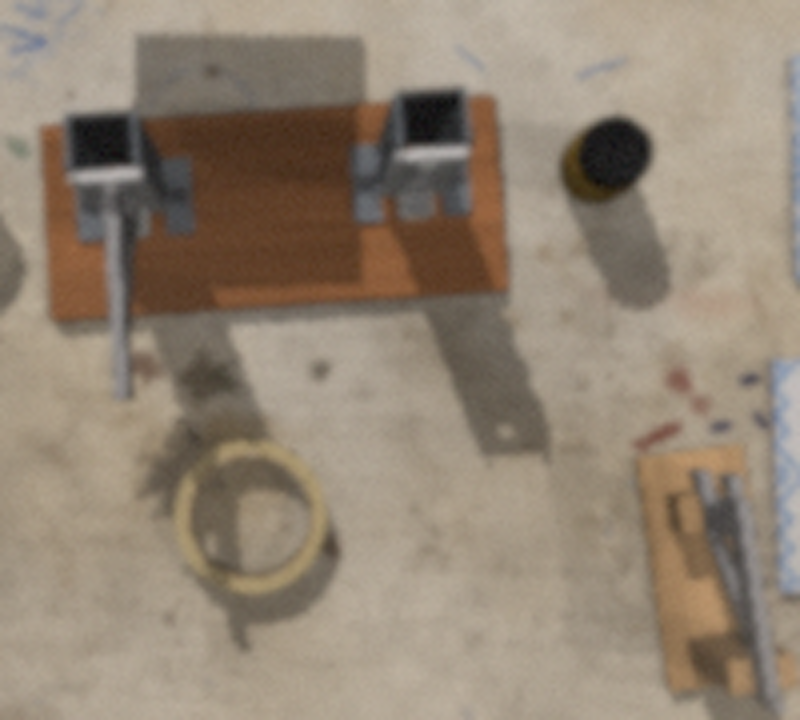

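View pics/sc.png

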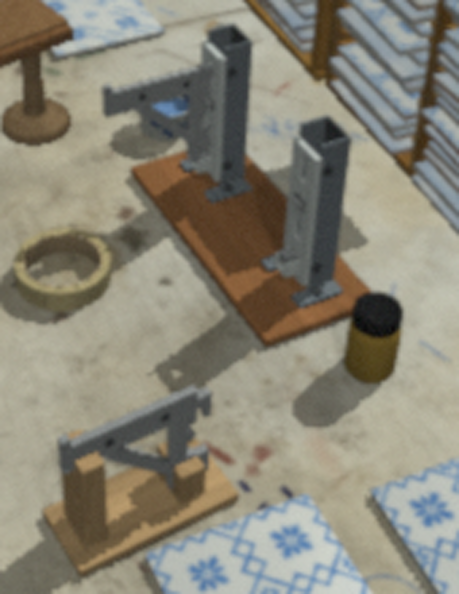

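The top crop shows base corners (42,127), (496,97), (508,293), (55,320), and the free post's sheet top edge at (398,155)-(466,150). The arm's top bar runs (735,478) to (770,705). Now to compute positions.

```bash
python3 - <<'E'
from h import *
np.set_printoptions(precision=1,suppress=True)
d=pickle.load(open("d.pkl","rb"));t=d["top"];s=d["scene"]
T=lambda u,v,z:back(t,u/4+185,v/4+120,z)[:2]
S=lambda u,v,z:back(s,u/2.7+190,v/2.7+125,z)[:2]
print("cams",[-R.from_rotvec(i["rvec"]).as_matrix().T@i["tvec"] for i in(t,s)])
c=np.array([T(*p,12) for p in((42,127),(496,97),(508,293),(55,320))]);print("base",c,c.mean(0))
e=c[0]+c[3]-c[1]-c[2];print("yaw of y axis",np.degrees(np.arctan2(-e[0],e[1])))
c=np.array([T(*p,192) for p in((400,92),(466,88),(466,152),(398,157))]);print("free top",c,c.mean(0))
c=np.array([T(*p,192) for p in((66,118),(138,112),(142,175),(70,180))]);print("used top",c,c.mean(0))
c=np.array([T(*p,10) for p in((638,452),(745,447),(670,695))]);print("cradle",c,"centre",(c[1]+c[2])/2)
a,b=T(735,478,122),T(770,705,130);print("bar rear,front",a,b,np.degrees(np.arctan2(*(a-b)[::-1])),np.linalg.norm(a-b))
a,b=S(200,392,122),S(65,440,130);print("scene bar",a,b,np.degrees(np.arctan2(*(a-b)[::-1])),np.linalg.norm(a-b))
c=np.array([S(*p,10) for p in((80,572),(238,492),(45,512))]);print("scene cradle",c,(c[1]+c[2])/2)
print("jar",T(607,160,78),"pot? tape",T(252,515,25))
c=np.array([S(*p,12) for p in((132,170),(266,340),(368,290))]);print("scene base",c,(c[0]+c[2])/2)
E
```

```text
cams [array([ 511.1,  -62.3, 1055.3]), array([ 172.1, -919. ,  863.3])]
base [[ 692.1  101.9]
 [ 711.5 -194.8]
 [ 583.3 -201.3]
 [ 565.6   92. ]] [638.1 -50.6]
yaw of y axis 3.591947513650393
free top [[ 679.7 -120.2]
 [ 681.8 -155.8]
 [ 647.  -155.5]
 [ 644.3 -118.9]] [ 663.2 -137.6]
used top [[665.8  60.6]
 [669.   21.6]
 [634.6  19.2]
 [631.9  58.1]] [650.3  39.9]
cradle [[ 481.1 -283.9]
 [ 484.4 -352.4]
 [ 327.6 -301.7]] centre [ 406.  -327.1]
bar rear,front [ 469.6 -315.3] [ 343.3 -330.1] 6.695522801024195 127.09383418018848
scene bar [ 459.6 -324.3] [ 343.7 -335.2] 5.346942738114228 116.37976489602828
scene cradle [[ 338.9 -369.2]
 [ 487.2 -347.9]
 [ 331.7 -304.5]] [ 409.4 -326.2]
jar [ 659.9 -253.5] pot? tape [441.4 -36.4]
scene base [[ 565.7   89.3]
 [ 586.6 -200.8]
 [ 710.8 -178.3]] [638.2 -44.5]
```

```bash
cat >> h.py <<'E'
from workcell import status,optics
np.set_printoptions(precision=3,suppress=True)
def go(p,yaw,last=True):   # shift and turn, in tool axes, to TCP p with tool y at yaw (deg), pointing down
    o=status.get_obs();M=R.from_rotvec(o["orientation"])
    a=np.radians(yaw);y=np.array([np.cos(a),np.sin(a),0]);z=np.array([0,0,-1.])
    N=R.from_matrix(np.c_[np.cross(y,z),y,z])
    print("shift",M.inv().apply(np.array(p)-o["ee_pos"]),"turn",(M.inv()*N).as_rotvec())
def st():
    o=status.get_obs();M=R.from_rotvec(o["orientation"]).as_matrix()
    print(o["t"],"pos",o["ee_pos"],"yaw y",np.degrees(np.arctan2(M[1,1],M[0,1])),"z",M[:,2],"F",o["ft_force"],"M",o["moment"],"w",o["width"],o["grasp_force"],"q",o["qpos"])
E
python3 -c "
from h import *
st();go((450,100,250),10);go((408,-326,240),-83)"
```

```text
0.1 pos [272.628 561.874 241.012] yaw y 64.1125490483613 z [-0.001 -0.001 -1.   ] F [ 0.699 -0.69  -0.157] M [-0.056 -0.088  0.001] w 87.77908237582315 0.0 q [ 1.1    0.424  1.631 -0.     1.089 -0.019]
shift [-361.23  -338.097   -8.545] turn [-0.001  0.001  0.944]
shift [-509.438 -739.673    1.986] turn [-0.001  0.002  2.568]
```

```bash
python3 -m inch '[[[-361,-338,-8,0,0,1.35,60],[-361,-338,-8,0,0,1.35,60],[-361,-338,-8,0,0,1.35,60],[-361,-338,-8,0,0,1.35,60],[-361,-338,-8,0,0,1.35,60],[-361,-338,-8,0,0,1.35,60],[-361,-338,-8,0,0,1.35,60],[-361,-338,-8,0,0,1.35,60],[-361,-338,-8,0,0,1.35,60],[-361,-338,-8,0,0,1.35,60],[-509,-740,2,0,0,2.568,60],[-509,-740,2,0,0,2.568,60],[-509,-740,2,0,0,2.568,60],[-509,-740,2,0,0,2.568,60],[-509,-740,2,0,0,2.568,60],[-509,-740,2,0,0,2.568,60],[-509,-740,2,0,0,2.568,60],[-509,-740,2,0,0,2.568,60],[-509,-740,2,0,0,2.568,60],[-509,-740,2,0,0,2.568,60]]]'
python3 -c "
from h import *
st();go((408,-326,240),-83)
i=optics.get_image('wrist');pickle.dump((status.get_obs(),i),open('w1.pkl','wb'));print(i['hand_eye'],i['fx'],i['cx'],i['cy'])
cv2.imwrite('pics/w1.png',cv2.resize(i['frame'][:,:,::-1],(800,600),interpolation=cv2.INTER_CUBIC))"
```

```text
t: 2.1
ee_pos: [407.1, -328.9, 239.3]
orientation: [3.136, 0.185, -0.0]
ft_force: [-0.6, 0.4, 0.5]
width: 52.9
grasp_force: 0.0
2.1 pos [ 407.132 -328.877  239.32 ] yaw y -83.26475939561347 z [ 0.    -0.001 -1.   ] F [-0.636  0.415  0.503] M [-0.005  0.137 -0.017] w 52.90286195843086 0.0 q [-0.702  0.277  1.856 -0.001  1.008  0.752]
shift [ 1.199 -2.755 -0.682] turn [ 0.001  0.    -0.005]
[[   0.001   -0.964   -0.264   72.356]
 [   1.       0.001   -0.       1.158]
 [   0.      -0.264    0.964 -142.46 ]
 [   0.       0.       0.       1.   ]] 275.92047489042756 248.8216213577999 187.59416774134988
```

View pics/w1.png

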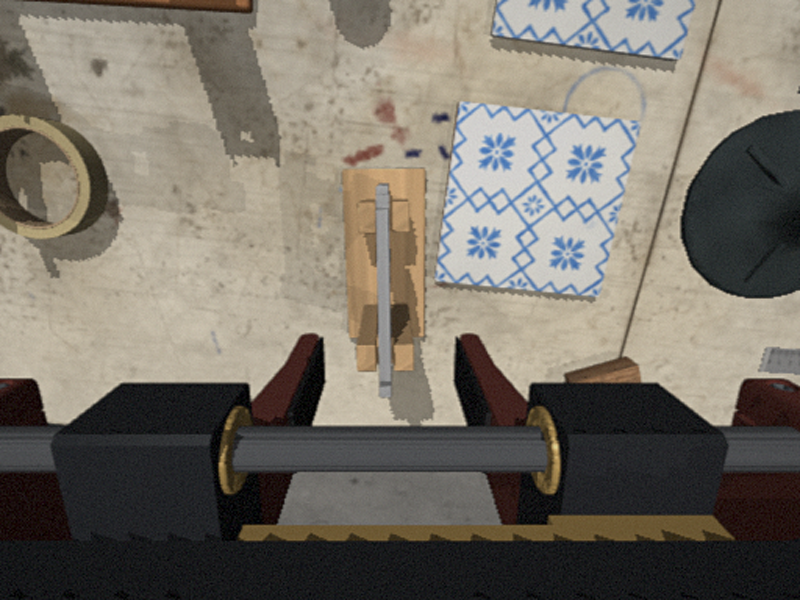

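The wrist picture shows the bar from its rear hook (382,185) to the nib at the front (385,395), almost parallel to the image columns and slightly left of the finger middle.

```bash
cat >> h.py <<'E'
def wb(o,i,u,v,z):
    H=i["hand_eye"];M=R.from_rotvec(o["orientation"]).as_matrix()
    c=M@H[:3,3]+o["ee_pos"];d=M@H[:3,:3]@np.array([(u-i["cx"])/i["fx"],(v-i["cy"])/i["fy"],1]);return c+d*(z-c[2])/d[2]
E
python3 - <<'E'
from h import *
o,i=pickle.load(open('w1.pkl','rb'));k=.64
W=lambda u,v,z:wb(o,i,u*k,v*k,z)[:2]
h=W(382.5,184,112);r=W(383,197,122);f=W(385,394,130)
print("hook end",h,"rear",r,"nib end",f,np.linalg.norm(h-f),"yaw",np.degrees(np.arctan2(*(h-f)[::-1])))
c=np.array([W(343,169,10),W(424,169,10),W(349,335,10),W(427,335,10)]);print(c)
e=(h-f)/np.linalg.norm(h-f);print("grip",f+74*e, h-(59.5)*e)
E
```

```text
hook end [ 473.222 -316.073] rear [ 466.11  -317.353] nib end [ 343.005 -333.18 ] 131.3354521319107 yaw 7.484065139259956
[[ 479.032 -280.895]
 [ 487.069 -347.506]
 [ 333.734 -299.827]
 [ 342.345 -370.937]]
grip [ 416.375 -323.541] [ 414.228 -323.823]
```

```bash
python3 -c "
from h import *
go((415,-323.7,240),-82.6);go((415,-323.7,111),-82.6)"
```

```text
shift [ 8.252 -2.188 -0.846] turn [-0.001  0.001 -0.01 ]
shift [  8.318  -2.096 128.154] turn [-0.001  0.001 -0.01 ]
```

```bash
python3 -m inch '[[[8.2,-2.1,0,-0.001,0.001,-0.01,60],[8.2,-2.1,50,-0.001,0.001,-0.01,60],[8.2,-2.1,95,-0.001,0.001,-0.01,60],[8.2,-2.1,128,-0.001,0.001,-0.01,60],[8.2,-2.1,128,-0.001,0.001,-0.01,60],[8.2,-2.1,128,-0.001,0.001,-0.01,0],[8.2,-2.1,128,-0.001,0.001,-0.01,0],[8.2,-2.1,128,-0.001,0.001,-0.01,0],[8.2,-2.1,128,-0.001,0.001,-0.01,0],[8.2,-2.1,128,-0.001,0.001,-0.01,0],[8.2,-2.1,128,-0.001,0.001,-0.01,0],[8.2,-2.1,128,-0.001,0.001,-0.01,0],[8.2,-2.1,128,-0.001,0.001,-0.01,0]]]'
python3 -c "
from h import *
st()"
```

```text
t: 3.45
ee_pos: [415.8, -322.9, 112.2]
orientation: [3.133, 0.206, 0.003]
ft_force: [-0.9, 0.8, 6.1]
width: 8.1
grasp_force: 30.0
3.45 pos [ 415.799 -322.931  112.216] yaw y -82.46986076565867 z [ 0.002 -0.001 -1.   ] F [-0.94   0.815  6.051] M [-0.006  0.296 -0.103] w 8.058823163980982 30.00663846731186 q [-0.683  0.473  1.93   0.     0.736  0.756]
```

The arm is gripped (8 mm, 30 N). I'll overlay predicted slots on the saved scene picture to estimate the lift, with the used post (lift 13) as the reference.

```bash
python3 - <<'E'
from h import *
s=pickle.load(open("d.pkl","rb"))["scene"]
a=np.radians(3.8);ex=np.array([np.cos(a),np.sin(a),0]);ey=np.array([-np.sin(a),np.cos(a),0])
F=np.array([645.5,-137,12.]);U=F+180*ey
out=[]
for P,lifts in((F,(4,13,22)),(U,(13,))):
    c=proj(s,P+[0,0,100]);x0,y0=int(c[0])-27,int(c[1])-48
    k=6;im=cv2.resize(s["frame"][y0:y0+96,x0:x0+60,::-1],(360,576),interpolation=cv2.INTER_CUBIC)
    g=lambda y,z,x=0:tuple(int(v) for v in ((proj(s,P+x*ex+y*ey+[0,0,z])-(x0,y0)+.5)*k))
    for y,z in((-20,0),(20,0),(-20,180),(20,180)): cv2.circle(im,g(y,z),2,(0,0,255),-1)
    for L,col in zip(lifts,((255,0,0),(0,255,0),(0,255,255))):
        for z in(47,78,117,148): cv2.line(im,g(-28,z+L),g(-22,z+L),col,1)
        cv2.line(im,g(-34,32+L,-14),g(-28,32+L,-14),col,1)
    out.append(im)
cv2.imwrite("pics/ov.png",np.hstack(out))
E
```

```text
(no output)
```

View pics/ov.png

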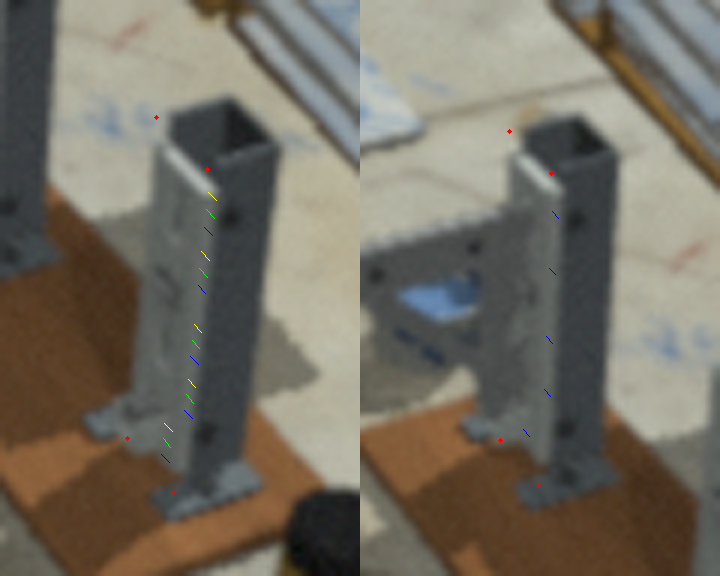

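The overlay puts the free sheet about 2 mm below the used one relative to its post, so the lift is around 11 ± 3 mm. The predicted post is within about 4 mm. Next: lift, go in front of the post, and measure y and x with the wrist camera.

```bash
python3 -m inch '[[[0,0,-40,0,0,0,0],[0,0,-80,0,0,0,0],[0,0,-115,0,0,0,0],[0,0,-130,0,0,0,0],[0,0,-130,0,0,0,0]]]'
python3 -c "
from h import *
st();go((550,-143.4,242),-86.2);go((550,-143.4,185),-86.2)"
```

```text
t: 3.95
ee_pos: [416.3, -323.2, 243.7]
orientation: [3.131, 0.206, 0.006]
ft_force: [0.3, -0.5, -2.6]
width: 7.5
grasp_force: 30.0
3.95 pos [ 416.267 -323.241  243.733] yaw y -82.45655281899182 z [ 0.004 -0.003 -1.   ] F [ 0.278 -0.485 -2.632] M [-0.046  0.2    0.011] w 7.498445215671844 29.997075498104095 q [-0.683  0.275  1.847  0.     1.014  0.756]
shift [ 156.18  -160.734    1.687] turn [ 0.004 -0.004  0.065]
shift [ 155.96  -160.964   58.686] turn [ 0.004 -0.004  0.065]
```

```bash
python3 -m inch '[[[40,-40,2,0.004,-0.004,0.02,0],[80,-80,2,0.004,-0.004,0.04,0],[115,-118,2,0.004,-0.004,0.065,0],[145,-150,2,0.004,-0.004,0.065,0],[156,-161,2,0.004,-0.004,0.065,0],[156,-161,30,0.004,-0.004,0.065,0],[156,-161,58,0.004,-0.004,0.065,0],[156,-161,58,0.004,-0.004,0.065,0],[156,-161,58,0.004,-0.004,0.065,0]]]'
python3 -c "
from h import *
st()
o=status.get_obs();i=optics.get_image('wrist');pickle.dump((o,i),open('w2.pkl','wb'))
cv2.imwrite('pics/w2.png',cv2.resize(i['frame'][0:270,100:460,::-1],(800,600),interpolation=cv2.INTER_CUBIC))"
```

```text
t: 4.85
ee_pos: [548.0, -142.3, 182.4]
orientation: [-3.136, -0.105, 0.01]
ft_force: [0.6, -0.3, -2.0]
width: 8.0
grasp_force: 30.0
4.85 pos [ 548.029 -142.254  182.377] yaw y -86.18055339383336 z [-0.007  0.004 -1.   ] F [ 0.606 -0.328 -2.002] M [-0.011  0.098  0.003] w 8.013852914850508 29.99700039625168 q [-0.276  0.417  1.801  0.002  0.931  1.227]
```

View pics/w2.png

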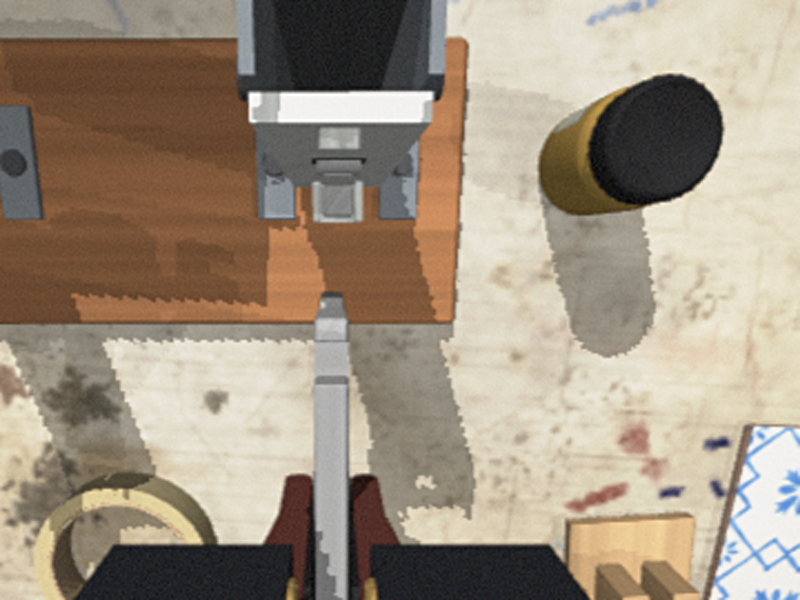

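The crop shows the post centred at column 341, the sheet's front top edge at row 122, and the upper slot at rows 127-150, columns 318-358. The seat top is at columns 323-353 with its front edge at row 216, and the arm's hook is at column 332.

```bash
cat > m.py <<'E'
from h import *
o,i=pickle.load(open('w2.pkl','rb'));k=.45
W=lambda u,v,z:wb(o,i,100+u*k,v*k,z)
def Zat(u,v,x): # height on plane x(world)
    a,b=W(u,v,0),W(u,v,100);return a+(b-a)*(x-a[0])/(b[0]-a[0])
print("cam",o["ee_pos"]+R.from_rotvec(o["orientation"]).apply(i["hand_eye"][:3,3]))
print("post L,R z192",W(238,90,192),W(445,90,192),W(341.5,90,192))
print("hook tip z?",W(332.5,293,172+0),"bar rear",W(332,345,192.),"bar",W(331,500,192))
for x in(641,643,645,647,649,651):
    t=Zat(340.5,122,x);b=Zat(338,127,x);c=Zat(338,150,x);r=Zat(338,162,x);s=Zat(338,216,x-14);s2=Zat(338,184,x-2)
    print(x,"sheettop",t[2],"L from slot top",b[2]-160,"bottom",c[2]-129,"roller row162",r[2]-103,"seat front",s[2]-44,"seat rear",s2[2]-44,"y",t[1],b[1],s[1])
E
python3 m.py
```

```text
cam [ 621.297 -139.101  324.378]
post L,R z192 [ 649.01  -118.494  192.   ] [ 651.699 -158.773  192.   ] [ 650.355 -138.648  192.   ]
hook tip z? [ 609.919 -139.627  172.   ] bar rear [ 600.334 -140.208  192.   ] bar [ 564.063 -142.453  192.   ]
641 sheettop 212.6710056348492 L from slot top 48.00380103620219 bottom 52.14132060314316 roller row162 58.208174889055925 seat front 147.86539024150844 seat rear 82.60159488537725 y -138.90070110152223 -138.5155240024004 -139.62209006247608
643 sheettop 201.33209270693754 L from slot top 36.19113842016233 bottom 37.60195264163727 roller row162 41.645471252871715 seat front 101.39633866796376 seat rear 60.2581131835159 y -138.88034662077527 -138.4560717005217 -139.80474525356686
645 sheettop 189.99317977902587 L from slot top 24.378475804122445 bottom 23.06258468013135 roller row162 25.082767616687505 seat front 54.927287094419114 seat rear 37.91463148165454 y -138.85999214002828 -138.396619398643 -139.98740044465768
647 sheettop 178.65426685111422 L from slot top 12.565813188082558 bottom 8.523216718625434 roller row162 8.52006398050331 seat front 8.458235520874453 seat rear 15.571149779793181 y -138.83963765928132 -138.3371670967643 -140.17005563574847
649 sheettop 167.31535392320257 L from slot top 0.7531505720426708 bottom -6.016151242880468 roller row162 -8.042639655680901 seat front -38.01081605267021 seat rear -6.772331922068183 y -138.81928317853433 -138.27771479488555 -140.35271082683926
651 sheettop 155.97644099529091 L from slot top -11.059512043997188 bottom -20.55551920438637 roller row162 -24.60534329186511 seat front -84.47986762621487 seat rear -29.11581362392954 y -138.79892869778737 -138.21826249300685 -140.53536601793007
```

Everything agrees at face x ≈ 647, lift ≈ 10 mm and post yaw 3.8°. The arm needs about 1.5 mm along tool +y. I'll correct the tilt and go to just before contact at entry height.

```bash
python3 -c "
from h import *
st();go((548+28,-142.25+28*.0664-1.5,168.7),-86.2)"
```

```text
4.9 pos [ 548.906 -142.638  183.594] yaw y -86.19591976861865 z [-0.004  0.003 -1.   ] F [ 0.662 -0.297 -2.378] M [0.003 0.065 0.027] w 7.987261334458361 29.99689221382141 q [-0.276  0.416  1.8    0.002  0.931  1.227]
shift [27.14   1.099 14.788] turn [-0.003  0.004  0.   ]
```

```bash
python3 -m inch '[[[14,1,14,-0.002,0.002,0,0],[24,1,14,-0.002,0.002,0,0],[26,1,14,-0.002,0.002,0,0],[26,1,14,-0.002,0.002,0,0],[26,1,14,-0.002,0.002,0,0],[26,1,14,-0.002,0.002,0,0],[26,1,14,-0.002,0.002,0,0]]]'
python3 -c "
from h import *
st();go((576,-141.89,168.7),-86.2)"
```

```text
t: 5.6
ee_pos: [574.7, -141.7, 169.9]
orientation: [-3.139, -0.105, 0.001]
ft_force: [0.4, 0.5, -3.2]
width: 8.1
grasp_force: 30.0
5.6 pos [ 574.731 -141.695  169.891] yaw y -86.17598828819324 z [-0.001  0.001 -1.   ] F [ 0.373  0.493 -3.24 ] M [ 0.011  0.142 -0.024] w 8.07808244450151 29.996885061264038 q [-0.262  0.466  1.755  0.001  0.922  1.242]
shift [1.254 0.28  1.189] turn [-0.001  0.001  0.   ]
```

```bash
python3 -m inch '[[[2,0.3,1.2,-0.001,0.001,0,0],[5,0.3,1.2,-0.001,0.001,0,0],[8,0.3,1.2,-0.001,0.001,0,0],[10,0.3,1.2,-0.001,0.001,0,0],[12,0.3,1.2,-0.001,0.001,0,0],[13,0.3,1.2,-0.001,0.001,0,0],[14,0.3,1.2,-0.001,0.001,0,0],[14,0.3,1.2,-0.001,0.001,0,0]]]'
python3 -c "
from h import *
st()
o=status.get_obs();i=optics.get_image('wrist');pickle.dump((o,i),open('w3.pkl','wb'))
cv2.imwrite('pics/w3.png',cv2.resize(i['frame'][0:160,160:360,::-1],(750,600),interpolation=cv2.INTER_CUBIC))"
```

```text
t: 6.4
ee_pos: [589.0, -141.0, 168.3]
orientation: [3.14, 0.105, -0.0]
ft_force: [-0.2, 0.2, -2.7]
width: 8.2
grasp_force: 30.0
6.4 pos [ 588.987 -140.987  168.337] yaw y -86.167107517571 z [-0. -0. -1.] F [-0.242  0.247 -2.686] M [-0.005  0.158 -0.007] w 8.15097809455192 29.997010231018066 q [-0.255  0.485  1.725 -0.     0.932  1.249]
```

View pics/w3.png

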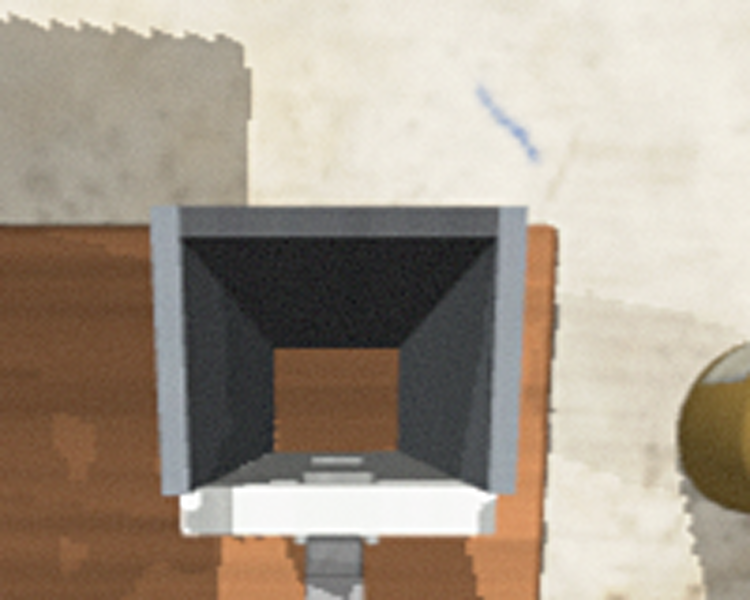

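The post centre is about 0.5 mm right of the arm (columns 338 vs 333.5) and there is no contact yet. Shift 0.5 mm and advance in small steps.

```bash
python3 -m inch '[[[1,0.5,0,0,0,0,0],[2,0.5,0,0,0,0,0],[3,0.5,0,0,0,0,0],[4,0.5,0,0,0,0,0],[4,0.5,0,0,0,0,0]]]'; python3 -c "
from h import *
st()"
```

```text
t: 6.95
ee_pos: [593.1, -141.2, 168.4]
orientation: [3.14, 0.105, 0.0]
ft_force: [-0.2, -0.1, -1.8]
width: 7.7
grasp_force: 30.0
6.95 pos [ 593.118 -141.237  168.368] yaw y -86.16928886017034 z [ 0. -0. -1.] F [-0.151 -0.107 -1.784] M [-0.023  0.162  0.011] w 7.737862735815621 29.99703347682953 q [-0.253  0.49   1.716 -0.     0.935  1.251]
```

```bash
python3 -m inch '[[[1,0,0,0,0,0,0],[2,0,0,0,0,0,0],[3,0,0,0,0,0,0],[3.5,0,0,0,0,0,0],[3.5,0,0,0,0,0,0]]]'; python3 -c "
from h import *
st()"
```

```text
t: 7.45
ee_pos: [596.5, -141.0, 168.4]
orientation: [3.14, 0.105, -0.0]
ft_force: [0.2, -0.4, -2.7]
width: 7.6
grasp_force: 30.0
7.45 pos [ 596.544 -141.013  168.369] yaw y -86.16858902210156 z [-0. -0. -1.] F [ 0.159 -0.368 -2.651] M [0.008 0.17  0.011] w 7.629038754549716 29.997015595436096 q [-0.251  0.495  1.708 -0.     0.939  1.253]
```

```bash
python3 -m inch '[[[1,0,0,0,0,0,0],[2,0,0,0,0,0,0],[2.5,0,0,0,0,0,0],[2.5,0,0,0,0,0,0]]]'; python3 -c "
from h import *
st()"
```

```text
t: 7.85
ee_pos: [599.1, -140.9, 168.4]
orientation: [3.14, 0.105, 0.0]
ft_force: [-0.0, -0.4, -2.3]
width: 7.8
grasp_force: 30.0
7.85 pos [ 599.051 -140.868  168.382] yaw y -86.17150145409317 z [ 0. -0. -1.] F [-0.019 -0.44  -2.263] M [-0.043  0.156 -0.062] w 7.794353656169188 29.99710500240326 q [-0.25   0.498  1.702 -0.     0.941  1.254]
```

```bash
python3 -m inch '[[[0.5,0,0,0,0,0,0],[1,0,0,0,0,0,0],[1.5,0,0,0,0,0,0],[1.5,0,0,0,0,0,0]]]'; python3 -c "
from h import *
st()"
```

```text
t: 8.25
ee_pos: [600.5, -140.7, 168.4]
orientation: [3.14, 0.105, -0.0]
ft_force: [-0.8, 0.5, -1.5]
width: 7.7
grasp_force: 30.0
8.25 pos [ 600.502 -140.75   168.362] yaw y -86.17375153936696 z [-0. -0. -1.] F [-0.794  0.463 -1.466] M [0.019 0.119 0.01 ] w 7.701369577207641 29.997030794620514 q [-0.249  0.5    1.699 -0.     0.943  1.255]
```

```bash
python3 -m inch '[[[0.5,0,0,0,0,0,0],[1,0,0,0,0,0,0],[1.5,0,0,0,0,0,0],[1.5,0,0,0,0,0,0]]]'; python3 -c "
from h import *
st()"
```

```text
t: 8.65
ee_pos: [602.0, -140.7, 168.4]
orientation: [3.14, 0.105, 0.0]
ft_force: [-0.1, -0.8, -1.2]
width: 8.1
grasp_force: 30.0
8.65 pos [ 602.025 -140.651  168.377] yaw y -86.17145517610558 z [ 0. -0. -1.] F [-0.072 -0.819 -1.157] M [-0.001  0.141 -0.016] w 8.147687813790476 29.99705582857132 q [-0.249  0.502  1.696 -0.     0.944  1.255]
```

```bash
python3 -m inch '[[[0.5,0,0,0,0,0,0],[1,0,0,0,0,0,0],[1.5,0,0,0,0,0,0],[1.5,0,0,0,0,0,0]]]'; python3 -c "
from h import *
st()"
```

```text
t: 9.05
ee_pos: [603.5, -140.6, 168.4]
orientation: [3.14, 0.105, -0.0]
ft_force: [1.0, 0.4, -1.9]
width: 7.5
grasp_force: 30.0
9.05 pos [ 603.507 -140.568  168.382] yaw y -86.17149838515431 z [-0. -0. -1.] F [ 0.955  0.423 -1.926] M [ 0.017  0.106 -0.013] w 7.548849673477849 29.997135400772095 q [-0.248  0.503  1.692 -0.     0.946  1.256]
```

```bash
python3 -m inch '[[[0.5,0,0,0,0,0,0],[1,0,0,0,0,0,0],[1.5,0,0,0,0,0,0],[1.5,0,0,0,0,0,0]]]'; python3 -c "
from h import *
st()"
```

```text
t: 9.45
ee_pos: [604.0, -140.5, 168.3]
orientation: [-3.14, -0.105, 0.003]
ft_force: [-5.0, -1.4, 1.3]
width: 7.9
grasp_force: 30.0
9.45 pos [ 604.027 -140.463  168.287] yaw y -86.17294779493383 z [-0.002  0.    -1.   ] F [-4.954 -1.417  1.315] M [-0.026  0.803 -0.029] w 7.943003032908843 29.998091161251068 q [-0.247  0.505  1.69  -0.001  0.949  1.257]
```

Contact at TCP x ≈ 603.7 with −5 N fits the shoulder on the face. Back off slightly and start down.

```bash
python3 -m inch '[[[-1,0,0,0,0,0,0],[-1,0,1,0,0,0,0],[-1,0,2,0,0,0,0],[-1,0,3,0,0,0,0],[-1,0,4,0,0,0,0],[-1,0,5,0,0,0,0],[-1,0,5,0,0,0,0]]]'; python3 -c "
from h import *
st()"
```

```text
t: 10.15
ee_pos: [604.0, -140.5, 163.1]
orientation: [3.14, 0.105, -0.0]
ft_force: [0.3, 0.2, -2.5]
width: 7.9
grasp_force: 30.0
10.15 pos [ 603.969 -140.49   163.127] yaw y -86.16971170078877 z [-0. -0. -1.] F [ 0.312  0.228 -2.489] M [-0.036  0.298 -0.002] w 7.9232987960751355 29.997223913669586 q [-0.248  0.511  1.694 -0.     0.937  1.256]
```

```bash
python3 -m inch '[[[-1,0,0,0,0,0,0],[-2,0,0,0,0,0,0],[-2.5,0,0,0,0,0,0],[-2.5,0,0,0,0,0,0]]]'; python3 -c "
from h import *
st()"
```

```text
t: 10.55
ee_pos: [602.3, -140.7, 163.6]
orientation: [3.14, 0.105, 0.003]
ft_force: [5.1, 0.2, -5.6]
width: 8.0
grasp_force: 30.0
10.55 pos [ 602.314 -140.701  163.576] yaw y -86.17531785485568 z [ 0.002 -0.    -1.   ] F [ 5.15   0.202 -5.608] M [ 0.089 -0.625  0.009] w 8.011465622854022 29.995873868465424 q [-0.249  0.508  1.699  0.     0.933  1.255]
```

Pulling back meets resistance, so the tabs are hooked behind the sheet. Return x and push down step by step.

```bash
python3 -m inch '[[[1.8,0,0,0,0,0,0],[1.8,0,1,0,0,0,0],[1.8,0,2,0,0,0,0],[1.8,0,3,0,0,0,0],[1.8,0,4,0,0,0,0],[1.8,0,5,0,0,0,0],[1.8,0,5,0,0,0,0]]]'; python3 -c "
from h import *
st()"
```

```text
t: 11.25
ee_pos: [602.8, -140.7, 159.3]
orientation: [3.14, 0.105, -0.001]
ft_force: [-6.6, 0.2, 7.3]
width: 7.9
grasp_force: 30.0
11.25 pos [ 602.766 -140.676  159.33 ] yaw y -86.17059213660428 z [-0.001 -0.    -1.   ] F [-6.563  0.191  7.346] M [ 0.059  0.943 -0.005] w 7.887616602014211 29.997161328792572 q [-0.248  0.515  1.698 -0.     0.929  1.256]
```

```bash
python3 -m inch '[[[0,0,0.7,0,0,0,0],[0,0,1.4,0,0,0,0],[0,0,2.1,0,0,0,0],[0,0,2.8,0,0,0,0],[0,0,2.8,0,0,0,0]]]'; python3 -c "
from h import *
st()"
```

```text
t: 11.75
ee_pos: [602.6, -140.8, 156.4]
orientation: [3.14, 0.105, -0.002]
ft_force: [-5.1, -0.6, 5.8]
width: 8.0
grasp_force: 30.0
11.75 pos [ 602.551 -140.774  156.443] yaw y -86.17104605677365 z [-0.001 -0.    -1.   ] F [-5.109 -0.57   5.787] M [-0.111  0.78  -0.004] w 7.977753037852234 30.000490844249725 q [-0.248  0.518  1.7   -0.001  0.924  1.256]
```

```bash
python3 -m inch '[[[0,0,0.6,0,0,0,0],[0,0,1.2,0,0,0,0],[0,0,1.8,0,0,0,0],[0,0,2.4,0,0,0,0],[0,0,2.4,0,0,0,0]]]'; python3 -c "
from h import *
st()"
```

```text
t: 12.25
ee_pos: [602.6, -140.7, 153.0]
orientation: [3.14, 0.105, -0.002]
ft_force: [-4.3, -1.1, 2.0]
width: 7.8
grasp_force: 30.0
12.25 pos [ 602.639 -140.669  152.985] yaw y -86.17260948724112 z [-0.001 -0.    -1.   ] F [-4.252 -1.107  1.997] M [-0.244  0.777 -0.075] w 7.827146959554059 30.000654458999634 q [-0.248  0.523  1.702 -0.001  0.918  1.256]
```

```bash
python3 -m inch '[[[0,0,0.6,0,0,0,0],[0,0,1.2,0,0,0,0],[0,0,1.8,0,0,0,0],[0,0,2.4,0,0,0,0],[0,0,2.4,0,0,0,0]]]'; python3 -c "
from h import *
st()"
```

```text
t: 12.75
ee_pos: [602.7, -140.7, 151.8]
orientation: [3.14, 0.105, -0.002]
ft_force: [-9.7, -0.4, 13.5]
width: 7.9
grasp_force: 30.0
12.75 pos [ 602.683 -140.734  151.81 ] yaw y -86.16490497037195 z [-0.001 -0.    -1.   ] F [-9.72  -0.358 13.475] M [-0.1    1.565 -0.015] w 7.937045848530815 30.00112384557724 q [-0.248  0.525  1.702 -0.001  0.916  1.256]
```

```bash
python3 -m inch '[[[0,0,0.4,0,0,0,0],[0,0,0.8,0,0,0,0],[0,0,0.8,0,0,0,0]]]'; python3 -c "
from h import *
st()"
```

```text
t: 13.05
ee_pos: [602.7, -140.7, 151.7]
orientation: [3.14, 0.105, -0.002]
ft_force: [-10.8, -0.6, 19.0]
width: 7.9
grasp_force: 30.0
13.05 pos [ 602.688 -140.726  151.714] yaw y -86.16245170751651 z [-0.001 -0.    -1.   ] F [-10.831  -0.582  19.007] M [-0.01   1.933  0.029] w 7.904015052053376 30.001373291015625 q [-0.248  0.525  1.702 -0.001  0.915  1.256]
```

A stiff stop at z 151.7 after the force drop near 155 means home. Relax the load and release.

```bash
python3 -m inch '[[[-0.7,0,-1.5,0,0,0,0],[-1.2,0,-3,0,0,0,0],[-1.2,0,-3,0,0,0,0]]]'; python3 -c "
from h import *
st()
i=optics.get_image('wrist')"
```

```text
t: 13.35
ee_pos: [602.4, -140.6, 152.1]
orientation: [3.14, 0.105, 0.001]
ft_force: [2.8, -0.3, -9.8]
width: 7.8
grasp_force: 30.0
13.35 pos [ 602.429 -140.638  152.095] yaw y -86.17690244180955 z [ 0.001 -0.    -1.   ] F [ 2.81  -0.329 -9.807] M [-0.345 -0.356 -0.06 ] w 7.779095083054415 29.999783635139465 q [-0.249  0.524  1.704  0.     0.914  1.255]
```

Locked: it resists a 10 N upward pull. Go neutral, open, retract.

```bash
python3 -m inch '[[[0.2,0,1.3,0,0,0,0],[0.2,0,1.3,0,0,0,0],[0.2,0,1.3,0,0,0,40],[0.2,0,1.3,0,0,0,40],[0.2,0,1.3,0,0,0,40],[0.2,0,1.3,0,0,0,40],[0.2,0,1.3,0,0,0,40],[0,0,-20,0,0,0,40],[0,0,-50,0,0,0,40],[-30,0,-80,0,0,0,40],[-60,0,-100,0,0,0,40],[-60,0,-100,0,0,0,40],[-60,0,-100,0,0,0,40],[-60,0,-100,0,0,0,40]]]'; python3 -c "
from h import *
st()
o=status.get_obs()
i=optics.get_image('wrist');pickle.dump((o,i),open('w4.pkl','wb'));s=optics.get_image('scene')
A=cv2.resize(i['frame'][0:200,130:380,::-1],(500,400));B=cv2.resize(s['frame'][120:260,230:335,::-1],(300,400),interpolation=cv2.INTER_CUBIC)
cv2.imwrite('pics/fin.png',np.hstack([A,B]))"
```

```text
t: 14.8
ee_pos: [542.6, -144.6, 252.4]
orientation: [-3.14, -0.105, 0.001]
ft_force: [0.0, -0.5, 0.2]
width: 34.9
grasp_force: 0.0
14.8 pos [ 542.603 -144.595  252.416] yaw y -86.16991076260557 z [-0.  0. -1.] F [ 0.02  -0.53   0.217] M [-0.033  0.167  0.002] w 34.87639007235934 0.0 q [-0.282  0.318  1.762 -0.     1.062  1.222]
```

View pics/fin.png

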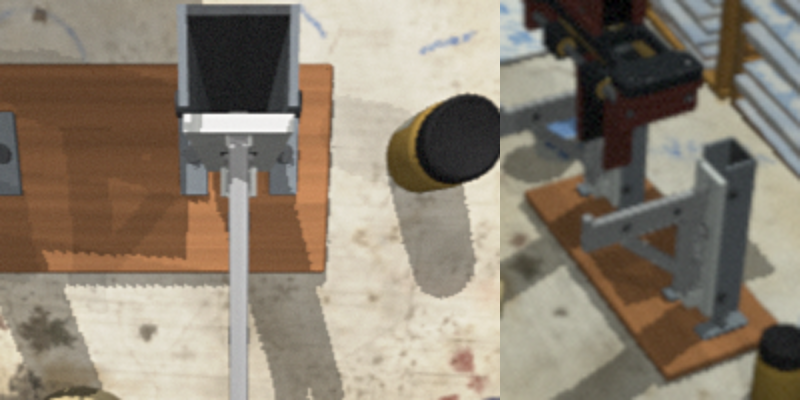

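The arm hangs straight and centred on the post (wrist column 238), the gripper is clear, and the jar has not moved.

```bash
python3 -c "
from workcell import ctrl
print(ctrl.close_job())"
```

```text
the job is handed in; nothing more can be done
None
```

The shelf arm is hooked into the empty post and hangs there by itself, and the job is handed in. It came to a hard stop and held against a 10 N upward pull, so I take it as home and locked; I had no direct reading of the seat button. The push down peaked at about 22 N, the clock read about 15 s of the 69 s, and the robot stayed clear of the jar, pot and tape.

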